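# Square up a spire finial and lock it

### The job

Screw the plaster finial down on the leaning model spire, clockwise, until the little gable on its side looks the same way as the gable on the front of the spire below it, faces parallel (it does not come to a stop there, so do not overrun). Then slide the forked steel keeper fully home around the finial's square neck, and leave the other things on the table where they are.

Things in the scene. Friction and masses are not known exactly. Their poses are not given: they have to be found in the camera images.
- stand: Fixed plywood tilting stand holding a plaster spire stump at a slant. Origin on the table under the centre of the stump's flat top. Its x away from the robot (yaw within 0.3 rad), y left, z up. Base board 230 x 210 x 18 mm, from 70 mm before the origin to 160 mm beyond it (x). The spire leans 30 degrees towards the stand's -x: spire axis (up) = (-0.5, 0, 0.866) in stand axes.
- deck (a point): Centre of the stump's flat 112 mm square top (the deck), on the screw axis, 160 mm above the table; stand axes. 'Spire frame': origin here, z up the spire axis, y = stand y, x = (0.866, 0, 0.5) in stand axes, which is where the spire's front looks (the upper side of the slant, with a pointed plaster gable 66 mm wide just below the deck).
- finial (a joint): Turn of the finial on its thread, rad; 0 = its gable looks exactly as the spire's front gable; starts between -2.5 and -1.2; positive = screwed in, clockwise seen from above down the spire axis. Range -2.9 to 1.3, no stop or click at 0. It sinks 1.27 mm per rad, friction about 0.1 N m, stays where it is left.
- finial_crown (a point): Centre of the finial's crown, the square block to grip: 36 mm across flats, from 24 mm below to 20 mm above this point (stepped tip 9 mm more). On the screw axis, 100 mm above the deck at joint 0. Axes turn with the finial: z up the spire, x to its gable face; flats face x and y. Below the crown: a moulding 58 mm square, 6 mm thick, and the gable peak 27 mm below; then the neck, 44 mm square.
- finial_face (a point): Middle of the finial's gable face (52 mm wide pointed plaster gable standing out from one side of the neck, face 44 mm from the screw axis), 50 mm above the finial's foot; same axes as finial_crown.
- keeper (a joint): Slide of the forked steel keeper, m: 0 = withdrawn (starts 0 to 0.010), 0.055 = fully home (end stop), its two prongs either side of the finial's neck (gap 49 mm for the 44 mm neck; they jam on its corners if it is more than about 8 degrees off square). It moves level along the stand's -y, friction about 2 N, stays where it is left.
- keeper_knob (a point): Point in the wooden knob of the keeper, an upright block 20 mm (spire-frame x) by 30 mm (y) by 50 mm tall along the spire axis; this point is on its centre line, 20 mm below its top and 30 mm above the steel plate it stands on. It lies 44 mm above the deck plane, 133 mm from the spire axis when withdrawn, 78 mm when home. Axes: spire frame.
- fruit_pinnacle: Loose plaster fruit pinnacle, bystander, 100 mm across, 150 mm tall, origin at its foot.
- sanding_block: Loose cork sanding block, bystander, 110 x 65 x 35 mm, origin under its centre.
- jar: Loose glass jar with a metal cap, bystander, 72 mm across, 100 mm tall, origin under its centre.
- brush: Loose brush 190 mm long, bystander, lying along its x.

How it is judged:
By the outcome, as a careful person would: the job done as asked, in the order asked, and still so for the second after the job is handed in, with the robot touching nothing.
It also fails if it takes over 72 s, if anything falls off the work surface, if the arm or the gripper's body presses on something with over 40 N, if the wrist force passes 120 N, or if a joint passes its speed limit or range.

### The arm

A 6-joint arm with a two-finger parallel gripper is mounted at the origin on the work surface. World frame = base frame: x ahead of the robot, y to its left, z up, the work surface at z = 0. Lengths are in mm, angles in rad, forces in N, time in s.
With the tool pointing down it reaches from about 275 to 1000 mm from the base axis. Payload 8.4 kg.
Tool frame: the origin (TCP) lies between the finger pads; the fingertips stand 22 mm ahead of it and the grasp point (between the pads) lies 3 mm ahead of it; z points along the fingers, y is the line along which they close (so a half turn about z gives the same grasp; the last joint's range is limited). The gripper opens to 85 mm and grips with 20 to 120 N. Pads are 22 mm wide; open, the fingers measure 114 mm over their backs; the gripper's body (76 mm by 85 mm) begins 54 mm behind the grasp point. The pads swing forward as they close: fully open they stand 13 mm farther back than shut.
Start: joints at [1.212, 0.353, 1.633, -0, 1.155, -0.002], TCP at [218.297, 585.64, 253.281] pointing down, gripper open.
Joint ranges: [-2.63, 2.63], [-0.92, 2.1], [0.06, 2.66], [-1.3, 4.44], [0, 2.69], [-3.02, 3.02]. Speed limits (rad/s): [2.22, 2.22, 2.79, 3.14, 3.14, 3.14].

### API

Orientations are given as [roll, pitch, yaw] about the fixed x, y, z axes, in that order (R = Rz(yaw) Ry(pitch) Rx(roll)).
In Python, from rig import r, grab_frame gives the robot as it stands.
- The arm moves only by the shell command python3 -m inch 'ROWS' [FORCE]. ROWS is JSON, a list of rows, each a list of 7 numbers: the turn, a rotation vector about the tool's x, y, z as a fraction of full scale, then the shift along the tool's x, y, z as a fraction of full scale, then the closure, from 0 (fully open) to 1 (shut). In form: [[rx, ry, rz, dx, dy, dz, fingers], ...]. A call has 1 to 8 rows; each row shifts and turns the commanded pose from where the row before left it, along the tool's axes as they then stand; what a row does not reach is not made up. Full scale, the value 1, is 2.5 cm for a shift and pi rad for a turn. A row lasts 1/12 s, in which the tool goes at most 41.7 mm and 7.16 degrees, less where a joint would pass 70% of its speed; a pose out of reach is approached as far as the arm can. A call with a number of a shift or a turn outside -1 to 1 is refused whole. A call with a gripper value outside its range is refused whole. The fingers move at their own pace and stop on an object; FORCE is the grip in N (left out, the last holds). Time passes only in rows, so rows that do not move let the fingers close. It gives the time, the measured TCP pose, the force, the opening and the grip force at its end, in the units of the state.
- r.sense(): the state, without advancing time (a new reading comes with each control period).
- grab_frame(name): name is "scene" or "side" or "wrist"; returns a dict with "pixels" (384x512x3 uint8, red, green, blue), "z_map" (384x512 float32, mm along the optical axis (not along the pixel's ray), 0 where there is no reading), "vertical_fov" (degrees; the focal length in pixels is half the picture's height over the tangent of half this angle, whatever the lens; pixels are square), "cx", "cy" (the principal point, pixels), "dist" ([k1, k2, p1, p2, k3] as OpenCV has them; the pictures are not rectified), "cam_to_world" (4x4, takes a point from camera to world coordinates). Camera axes: x right, y down, z forward; pixel columns grow to the right and rows downward; lengths in mm; the calibration is good to about 2 mm. A picture is of the moment at which its call begins.
- r.sign_off(): hands the job in; it is judged then, once.
The state is a dict: "clock": time; "qpos": joint angles; "qvel": joint speeds; "joint_efforts": joint torques, N m; "eef_pos": TCP position; "tcp_rot": TCP orientation; "contact_force": force on the tool from outside, world axes, zero at the start; "wrist_torque": the same for the moment, N m; "opening": opening from 0.0 (shut) to 1.0 (fully open); "grasp_force": force on a finger pad.
Only numpy, scipy, OpenCV 4.12 (cv2) and the standard library are available. Lean on these libraries where they do the work, as an engineer would, in place of code of your own. Each camera call takes 0.05 s, during which the arm holds its last target. There are 200 camera calls.

## Working session

There is one attempt and no reset: what is moved stays moved. The work goes in short steps, Python scripts to look and compute and a shell command to move; the robot and the scene stay as the last step left them, time stands still between calls to the robot, and variables do not carry over. Pictures are saved under pics/ and viewed, at most 10 in all, crops included, and the job is handed in when it is done.

```bash
ls; mkdir -p pics; cat > h.py <<'E'
import numpy as np, cv2
from rig import r, grab_frame
from scipy.spatial.transform import Rotation as R
def K(f):
    h,w=f["pixels"].shape[:2]; fl=h/2/np.tan(np.radians(f["vertical_fov"])/2)
    return np.array([[fl,0,f["cx"]],[0,fl,f["cy"]],[0,0,1]])
def cloud(f):
    h,w=f["pixels"].shape[:2]; u,v=np.meshgrid(np.arange(w),np.arange(h))
    p=cv2.undistortPoints(np.stack([u,v],-1).reshape(-1,1,2).astype(np.float64),K(f),np.array(f["dist"],float)).reshape(h,w,2)
    z=f["z_map"].astype(float); c=np.dstack([p[...,0]*z,p[...,1]*z,z])
    T=np.array(f["cam_to_world"]); P=c@T[:3,:3].T+T[:3,3]; P[z==0]=np.nan
    return P
def proj(f,X):
    T=np.linalg.inv(np.array(f["cam_to_world"])); X=np.atleast_2d(X)@T[:3,:3].T+T[:3,3]
    return cv2.projectPoints(X,np.zeros(3),np.zeros(3),K(f),np.array(f["dist"],float))[0][:,0]
def save(n,im): cv2.imwrite(n,np.ascontiguousarray(im[...,::-1]))
E
python3 - <<'E'
from h import *
import pickle
fs={n:grab_frame(n) for n in("scene","side")}
pickle.dump(fs,open("f0.pkl","wb"))
for n,f in fs.items(): save(f"pics/{n}0.png",f["pixels"]); print(n,np.round(f["cam_to_world"],3).tolist(),f["vertical_fov"],f["dist"])
print(r.sense())
E
```

```text
pics
scene [[-0.444, 0.62, -0.647, 1498.146], [0.896, 0.293, -0.335, 502.054], [-0.018, -0.728, -0.685, 1184.191], [0.0, 0.0, 0.0, 1.0]] 46.835004873754905 [-0.07947425  0.          0.          0.          0.        ]
side [[0.695, -0.444, 0.565, -156.473], [-0.719, -0.429, 0.547, -679.967], [-0.001, -0.786, -0.618, 887.746], [0.0, 0.0, 0.0, 1.0]] 53.630765338128626 [0.01321613 0.         0.         0.         0.        ]
{'clock': 0.1, 'qpos': array([ 1.21162000e+00,  3.53608091e-01,  1.63407513e+00, -3.34857598e-06,
        1.15520389e+00, -2.40390890e-03]), 'qvel': array([-0.0003251 , -0.00202015, -0.00303888, -0.00199969,  0.00030041,
       -0.00025644]), 'joint_efforts': array([ 3.42214280e-04, -6.06362915e+01, -3.42820394e+01,  1.21983485e-04,
        3.96276257e-03, -2.82705486e-05]), 'eef_pos': array([218.14095104, 585.25681929, 252.61192352]), 'tcp_rot': array([-3.14029819e+00, -4.99873190e-08,  2.78482159e+00]), 'contact_force': array([-0.01947302,  0.79280486, -0.06391864]), 'wrist_torque': array([-0.02952479, -0.00984231, -0.00215398]), 'grasp_force': 0.0, 'opening': 1.0005383955629155}
```

View pics/scene0.png

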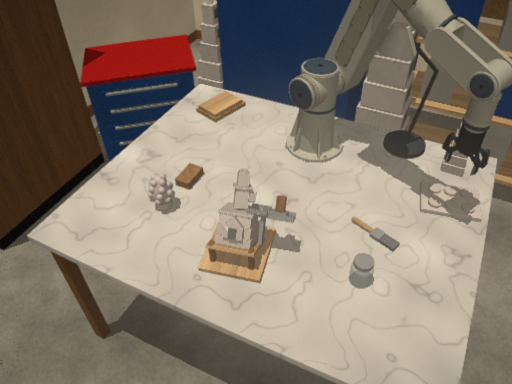

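View pics/side0.png

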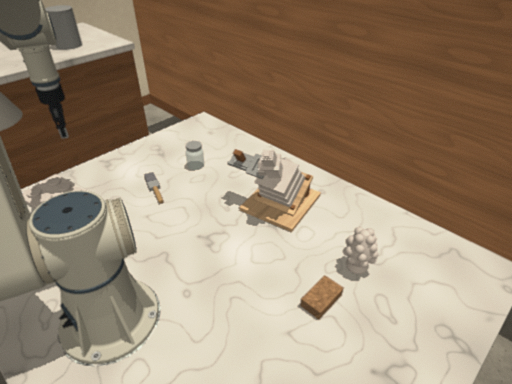

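The scene view shows the stand's board at about (240,245), the finial crown at (243,180) and the knob at (281,203). In the side view the finial is at (270,160) and the knob at (238,157). Next I'll measure them from depth.

```bash
python3 - <<'E'
from h import *
import pickle
fs=pickle.load(open("f0.pkl","rb"))
A=[]
for n,c in(("scene",(238,255)),("side",(290,215))):
    f=fs[n]; P=cloud(f); im=f["pixels"]; hsv=cv2.cvtColor(im,cv2.COLOR_RGB2HSV)
    print(n,"table z",np.nanmedian(P[200:300,150:200,2] if n=="scene" else P[240:280,150:230,2]))
    v,u=np.mgrid[:384,:512]
    near=(abs(u-c[0])<90)&(abs(v-c[1])<110)
    m=near&(P[...,2]>11)&(P[...,2]<25)&(hsv[...,1]>90)
    k,l,s,_=cv2.connectedComponentsWithStats(m.astype(np.uint8)); i=1+np.argmax(s[1:,4]); q=P[l==i]; A.append(q)
    print(len(q),np.round(np.median(q[:,2]),1),[np.round(x,1) for x in cv2.minAreaRect(q[:,:2].astype(np.float32))])
    print(np.round(cv2.boxPoints(cv2.minAreaRect(q[:,:2].astype(np.float32)))))
    S=(-0.5,0,.866)
    m=near&(P[...,2]>60)
    q=P[m]; print("top",np.round(q[np.argmax(q[:,2])]))
    # knob: brown saturated and high
    m=near&(P[...,2]>120)&(hsv[...,1]>90); q=P[m]; print("knob",len(q),np.round(q.min(0)),np.round(q.max(0)),np.round(np.median(q,0)))
q=np.vstack(A); rr=cv2.minAreaRect(q[:,:2].astype(np.float32)); print("both",rr,cv2.boxPoints(rr))
E
```

```text
scene table z 0.2621972922329405
1531 18.4 [array([676.4, -11.6]), array([229.9, 209.9]), np.float64(12.1)]
[[ 542.   67.]
 [ 586. -138.]
 [ 811.  -90.]
 [ 767.  115.]]
top [574. -32. 283.]
knob 134 [573.  87. 172.] [604. 119. 224.] [589. 104. 201.]
side table z -1.4801556404200937
1164 16.2 [array([666.9, -16.4]), array([233.4, 208.3]), np.float64(12.1)]
[[ 531.   61.]
 [ 575. -143.]
 [ 803.  -94.]
 [ 759.  110.]]
top [563. -38. 277.]
knob 88 [557.  82. 173.] [590. 110. 217.] [569.  90. 202.]
both ((670.6988525390625, -13.77606201171875), (241.91017150878906, 211.8079071044922), 12.073128700256348) [[ 530.26825    64.48648 ]
 [ 574.57     -142.63654 ]
 [ 811.12946   -92.038605]
 [ 766.8277    115.08441 ]]
```

```bash
cat >> h.py <<'E'
YAW=np.radians(12.1); O=np.array([627.5,-23.5,0.])
def spire(O=O,yaw=YAW):
    S=R.from_euler('z',yaw).as_matrix()@np.array([[.866,0,-.5],[0,1,0],[.5,0,.866]]); return S, O+[0,0,160]
def tcp():
    s=r.sense(); return R.from_euler('xyz',s["tcp_rot"]).as_matrix(), s["eef_pos"]
def togo(Rt,p):
    """shift (fractions, in present tool axes) and turn (fraction, tool axes) still to go"""
    Rc,pc=tcp(); print("shift/25",np.round(Rc.T@(p-pc)/25,3),"turn/pi",np.round(R.from_matrix(Rc.T@Rt).as_rotvec()/np.pi,4))
E
python3 -m inch '[[0,0,0,-1,-1,-0.5,0],[0,0,0,-1,-1,-0.5,0],[0,0,0,-1,-1,-0.5,0],[0,0,0,-1,-1,-0.5,0],[0,0,0,-1,-1,-0.5,0],[0,0,0,-1,-1,-0.5,0],[0,0,0,-1,-1,-0.2,0],[0,0,0,-1,-1,-0.2,0]]'
python3 -m inch '[[0,0,0,-1,-1,-0.2,0],[0,0,0,-1,-1,-0.2,0],[0,0,0,-1,-1,-0.2,0],[0,0,0,-1,-1,0,0],[0,0,0,-1,-1,0,0],[0,0,0,-1,-1,0,0],[0,0,0,-1,-1,0,0],[0,0,0,-1,-1,0,0]]'
python3 - <<'E'
from h import *
print(np.round(r.sense()["qpos"],3)); print(tcp())
f=grab_frame("wrist"); c=np.array(f["cam_to_world"]); Rc,p=tcp()
print("cam in tool",np.round(Rc.T@(c[:3,3]-p)),"\n",np.round(Rc.T@c[:3,:3],2),f["vertical_fov"])
S,d=spire(); X=d+S@[0,0,260]
for ang in(-90,-45,0,45,90):
    print(ang); Rt=S@R.from_euler('z',ang,degrees=True).as_matrix()@np.diag([1,-1,-1]); togo(Rt,X)
E
```

```text
clock: 0.77
eef_pos: [336.2, 326.8, 338.8]
tcp_rot: [3.141, 0.0, 2.785]
contact_force: [1.4, 0.5, -0.2]
opening: 0.997
grasp_force: 0.0
clock: 1.43
eef_pos: [453.6, 69.4, 353.2]
tcp_rot: [3.142, -0.0, 2.785]
contact_force: [0.9, 0.1, -0.0]
opening: 0.997
grasp_force: 0.0
[ 0.148 -0.003  1.844  0.     1.301 -1.066]
(array([[-9.37001334e-01,  3.49325774e-01, -6.44327181e-05],
       [ 3.49325770e-01,  9.37001335e-01,  6.75162210e-05],
       [ 8.39586990e-05,  4.07547802e-05, -9.99999996e-01]]), array([453.55012043,  69.3518228 , 353.2132789 ]))
cam in tool [  88.    3. -122.] 
 [[ 0.   -0.95 -0.33]
 [ 1.    0.    0.  ]
 [-0.   -0.33  0.95]] 62.03815482362833
-90
shift/25 [-3.294 -3.709 -1.259] turn/pi [ 0.0958 -0.178  -0.6625]
-45
shift/25 [-3.294 -3.709 -1.259] turn/pi [ 0.188  -0.1533 -0.9012]
0
shift/25 [-3.294 -3.709 -1.259] turn/pi [-0.2123  0.0637  0.7951]
45
shift/25 [-3.294 -3.709 -1.259] turn/pi [-0.1894 -0.0192  0.5545]
90
shift/25 [-3.294 -3.709 -1.259] turn/pi [-0.1528 -0.0822  0.3116]
```

```bash

python3 -m inch '[[0,0,0,-0.82,-0.93,-0.3,0],[0,0,0,-0.82,-0.93,-0.3,0],[0,0,0,-0.82,-0.93,-0.3,0],[0,0,0,-0.82,-0.93,-0.3,0],[-0.018,-0.028,0,0,0,0,0],[-0.018,-0.028,0,0,0,0,0],[-0.018,-0.028,0,0,0,0,0],[-0.018,-0.028,0,0,0,0,0]]'
python3 -m inch '[[-0.018,-0.028,0,0,0,0,0],[0,0,0,0,0,0,0],[0,0,0,0,0,0,0]]'
python3 - <<'E'
from h import *
import pickle
print(np.round(r.sense()["qpos"],3))
f=grab_frame("wrist"); pickle.dump(f,open("w1.pkl","wb"))
S,d=spire(); 
print("proj deck,crown,knob",proj(f,[d,d+S@[0,0,100],d+S@[0,133,44]]))
P=cloud(f); print(np.round((P[192,256]-d)@S))
save("pics/w1.png",f["pixels"])
for ang in(-90,-45,0,45,90):
    togo(S@R.from_euler('z',ang,degrees=True).as_matrix()@np.diag([1,-1,-1]),d+S@[0,0,260])
E
```

```text
clock: 2.15
eef_pos: [497.9, -45.0, 383.5]
tcp_rot: [2.903, 0.353, 2.741]
contact_force: [0.6, 0.5, 1.1]
opening: 0.995
grasp_force: 0.0
clock: 2.4
eef_pos: [496.5, -44.9, 382.9]
tcp_rot: [2.841, 0.431, 2.717]
contact_force: [-0.7, -0.0, 0.4]
opening: 1.0
grasp_force: 0.0
[-0.232 -0.195  2.04   0.292  0.841 -1.589]
proj deck,crown,knob [[253.88897982 162.62912714]
 [252.84697575 187.51996422]
 [362.33100968 104.76120631]]
[ -4.   6. 132.]
shift/25 [-0.204 -0.169 -0.025] turn/pi [ 0.001  -0.0007 -0.6811]
shift/25 [-0.204 -0.169 -0.025] turn/pi [ 1.400e-03 -3.000e-04 -9.311e-01]
shift/25 [-0.204 -0.169 -0.025] turn/pi [-1.300e-03 -2.000e-04  8.189e-01]
shift/25 [-0.204 -0.169 -0.025] turn/pi [-0.001  -0.0006  0.5689]
shift/25 [-0.204 -0.169 -0.025] turn/pi [-0.0006 -0.0009  0.3189]
```

View pics/w1.png

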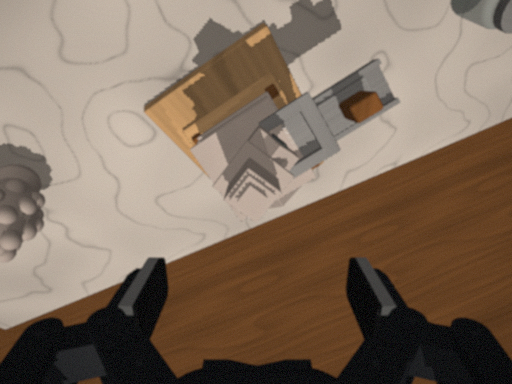

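The crown is at about (252,190), the knob at (362,106) and the keeper tray at (320,120). All are close to the predictions. Next I'll take the spire-frame geometry from the depth map.

```bash
python3 - <<'E'
from h import *
import pickle
f=pickle.load(open("w1.pkl","rb")); im=f["pixels"]
S,d=spire(); P=(cloud(f)-d)@S; hsv=cv2.cvtColor(im,cv2.COLOR_RGB2HSV)
W=cloud(f); print("table z",np.nanmedian(W[30:60,30:100,2]))
def rep(n,m):
    q=P[m]; print(n,len(q),np.round(np.median(q,0),1)); 
    if len(q)>5: print("   rect",[np.round(x,1) for x in cv2.minAreaRect(q[:,:2].astype(np.float32))])
rad=np.hypot(P[...,0],P[...,1])
for a,b in((115,140),(84,115),(72,82),(66,72),(30,66),(8,30),(-6,6)):
    rep(f"h{a}-{b}",(P[...,2]>a)&(P[...,2]<b)&(rad<62))
rep("knob",(hsv[...,1]>120)&(P[...,2]>55)&(abs(P[...,1]-133)<40)&(P[...,2]<75))
# top-down ortho map from cloud, in the spire frame, height-coded and colour
n=520; o=np.zeros((n,n,3),np.uint8); o2=o.copy(); zb=np.full((n,n),-99.)
q=P.reshape(-1,3); c=im.reshape(-1,3); ok=np.isfinite(q[:,0])&(abs(q[:,0])<100)&(q[:,1]>-100)&(q[:,1]<160)&(q[:,2]>-30)
for p,cc in sorted(zip(q[ok],c[ok]),key=lambda t:t[0][2]):
    y=int((100-p[0])*2.4); x=int((160-p[1])*2)
    x=int((160-p[1])*2.4) if False else x; y=int((100-p[0])*2)
    o[y:y+4,x:x+4]=cc; o2[y:y+4,x:x+4]=cv2.applyColorMap(np.uint8([[np.clip((p[2]+30)*1.5,0,255)]]),cv2.COLORMAP_JET)[0,0]
save("pics/ortho1.png",np.vstack([np.hstack([cv2.resize(im[60:240,120:420],(780,468))[:, :780]]),np.zeros((0,780,3),np.uint8)]))
cv2.imwrite("pics/ortho2.png",np.hstack([o[:400,:520][:,:390,::-1],o2[:400,:520][:,:390]]) if False else o2[:420])
E
```

```text
table z 1.2531277874950604
h115-140 1781 [ -3.1   1.5 127.5]
   rect [array([-0.3, -0.6]), array([36.4, 36.3]), np.float64(20.1)]
h84-115 404 [-13.5  12.4 101.2]
   rect [array([-11.7,   4.9]), array([49.7, 24.9]), np.float64(64.3)]
h72-82 1507 [-15.6  16.1  79.6]
   rect [array([-12.8,   6. ]), array([80.5, 52.1]), np.float64(61.3)]
h66-72 200 [-17.3  33.1  69.2]
   rect [array([-12.8,  33.1]), array([23.8, 16.1]), np.float64(20.9)]
h30-66 667 [-22.6  33.8  61.7]
   rect [array([-12.9,  33.3]), array([52.5, 19.8]), np.float64(21.5)]
h8-30 461 [-25.4  43.4  16.2]
   rect [array([-0.4, 43.8]), array([77.4, 25.1]), np.float64(0.1)]
h-6-6 2795 [-31.3   2.5   1.4]
   rect [array([-0.5,  2.4]), array([119.2, 112.3]), np.float64(89.7)]
knob 639 [ -1.8 128.9  64.7]
   rect [array([ -0.7, 129.7]), array([29.6, 19.1]), np.float64(89.9)]
```

View pics/ortho1.png

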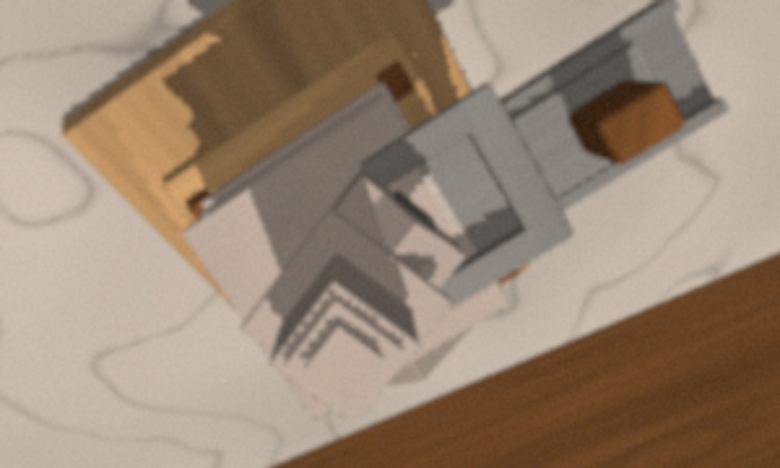

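The crown is centred on the axis and its flats are turned 20° from the spire frame. The gable points to about +110°, so the joint is at about -1.92 rad. I'll line up on the crown.

```bash

python3 -m inch '[[0,0,0.0347,0,0,0,0],[0,0,0.0347,0,0,0,0],[0,0,0.0347,0,0,0,0],[0,0,0.0347,0,0,0,0],[0,0,0.0347,0,0,0,0],[0,0,0.0347,0,0,0,0],[0,0,0,0,0,0,0],[0,0,0,0,0,0,0]]'
python3 - <<'E'
from h import *
print(np.round(r.sense()["qpos"],3))
S,d=spire(); togo(S@R.from_euler('z',110.2,degrees=True).as_matrix()@np.diag([1,-1,-1]),d+S@[-.3,-.6,107])
E
```

```text
clock: 3.12
eef_pos: [498.7, -44.5, 383.6]
tcp_rot: [2.646, 0.171, 2.092]
contact_force: [-0.3, -0.6, 0.8]
opening: 1.0
grasp_force: 0.0
[-0.23  -0.192  2.037  0.292  0.84  -0.939]
shift/25 [-0.293 -0.061  6.073] turn/pi [-0.0004 -0.0009 -0.0001]
```

```bash

python3 -m inch '[[0,-0.001,0,-0.29,-0.06,0.7,0],[0,0,0,0,0,1,0],[0,0,0,0,0,1,0],[0,0,0,0,0,0.8,0],[0,0,0,0,0,0.6,0],[0,0,0,0,0,0.4,0],[0,0,0,0,0,0,0],[0,0,0,0,0,0,0]]'
python3 - <<'E'
from h import *
S,d=spire(); togo(S@R.from_euler('z',110.2,degrees=True).as_matrix()@np.diag([1,-1,-1]),d+S@[-.3,-.6,107])
f=grab_frame("wrist"); P=(cloud(f)-d)@S; rad=np.hypot(P[...,0],P[...,1])
for a,b in((112,120.5),(76,82),(40,70)):
    m=(P[...,2]>a)&(P[...,2]<b)&(rad<50); q=P[m]; print(a,len(q),[np.round(x,1) for x in cv2.minAreaRect(q[:,:2].astype(np.float32))],np.round(np.median(q,0)))
save("pics/w2.png",f["pixels"])
E
```

```text
clock: 3.78
eef_pos: [555.4, -39.7, 286.3]
tcp_rot: [2.646, 0.173, 2.088]
contact_force: [-0.0, 0.2, 0.2]
opening: 1.0
grasp_force: 0.0
shift/25 [-1.000e-03  2.300e-02  1.571e+00] turn/pi [-0.0003  0.0001 -0.0008]
112 446 [array([-6.3, 16.2]), array([35.6,  1.5]), np.float64(19.9)] [ -6.  16. 116.]
76 3226 [array([-2.6,  6. ]), array([58.2, 72.9]), np.float64(20.0)] [-9. 17. 80.]
40 2125 [array([-12.5,  32.9]), array([52.3, 20.9]), np.float64(20.1)] [-16.  35.  62.]
```

View pics/w2.png

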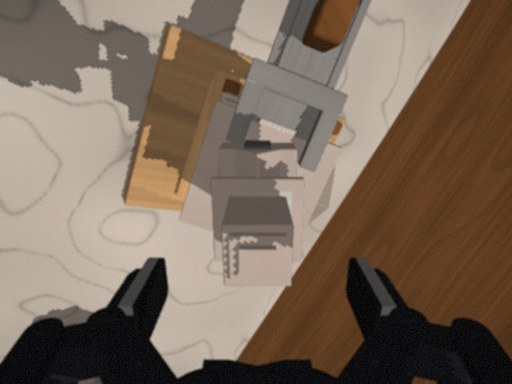

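The crown at (257,250) sits centred between the fingers at x≈160 and 352, with its flats parallel to them. I'll go down and grip.

```bash

python3 -m inch '[[0,0,0,0,0.02,0.6,0],[0,0,0,0,0,0.5,0],[0,0,0,0,0,0.3,0],[0,0,0,0,0,0.17,0],[0,0,0,0,0,0,0],[0,0,0,0,0,0,0]]'
python3 -m inch '[[0,0,0,0,0,0,1],[0,0,0,0,0,0,1],[0,0,0,0,0,0,1],[0,0,0,0,0,0,1],[0,0,0,0,0,0,1],[0,0,0,0,0,0,1],[0,0,0,0,0,0,1],[0,0,0,0,0,0,1]]' 60
python3 - <<'E'
from h import *
S,d=spire(); togo(S@R.from_euler('z',110,degrees=True).as_matrix()@np.diag([1,-1,-1]),d+S@[-.3,-.6,107])
s=r.sense();print(s["opening"],s["grasp_force"],s["contact_force"],s["qpos"])
E
```

```text
clock: 4.33
eef_pos: [574.8, -35.7, 253.1]
tcp_rot: [2.644, 0.173, 2.086]
contact_force: [0.2, 0.5, 0.1]
opening: 0.999
grasp_force: 0.0
clock: 5.0
eef_pos: [574.7, -35.7, 253.1]
tcp_rot: [2.644, 0.173, 2.086]
contact_force: [-4.9, -0.8, 5.6]
opening: 0.415
grasp_force: 60.3
shift/25 [0.009 0.009 0.028] turn/pi [ 0.      0.0005 -0.0002]
0.4153883822901409 60.30088126659393 [-4.88508797 -0.79717037  5.60355601] [-0.16710032  0.0879832   2.08768751  0.38927664  0.50459163 -1.02449426]
```

```bash

python3 -m inch '[[0,0,0.0347,0,0,0.0055,1],[0,0,0.0347,0,0,0.0055,1],[0,0,0.0347,0,0,0.0055,1],[0,0,0.0347,0,0,0.0055,1],[0,0,0.0347,0,0,0.0055,1],[0,0,0.0347,0,0,0.0055,1],[0,0,0.0347,0,0,0.0055,1],[0,0,0.0347,0,0,0.0055,1]]'
python3 -m inch '[[0,0,0.0347,0,0,0.0055,1],[0,0,0.0347,0,0,0.0055,1],[0,0,0.0347,0,0,0.0055,1],[0,0,0.0347,0,0,0.0055,1],[0,0,0.0347,0,0,0.0055,1],[0,0,0.0347,0,0,0.0055,1],[0,0,0.03,0,0,0.0055,1],[0,0,0,0,0,0,1]]'
python3 - <<'E'
from h import *
S,d=spire(); togo(S@np.diag([1,-1,-1]),d+S@[-.3,-.6,104.6])
s=r.sense();print(s["opening"],s["grasp_force"],s["contact_force"],s["wrist_torque"],s["qpos"])
f=grab_frame("wrist"); P=(cloud(f)-d)@S; rad=np.hypot(P[...,0],P[...,1])
for a,b in((112,119),(70,78),(40,68)):
    m=(P[...,2]>a)&(P[...,2]<b)&(rad<50); q=P[m]; print(a,len(q),[np.round(x,1) for x in cv2.minAreaRect(q[:,:2].astype(np.float32))],np.round(np.median(q,0)))
save("pics/w3.png",f["pixels"])
E
```

```text
clock: 5.67
eef_pos: [574.6, -35.7, 251.7]
tcp_rot: [2.679, -0.254, 1.313]
contact_force: [-9.3, -2.7, 5.4]
opening: 0.414
grasp_force: 60.6
clock: 6.33
eef_pos: [574.7, -35.3, 250.7]
tcp_rot: [2.976, -0.498, 0.546]
contact_force: [-11.7, -1.4, 7.5]
opening: 0.415
grasp_force: 60.9
shift/25 [0.046 0.019 0.039] turn/pi [0.0001 0.0004 0.0932]
0.4145284278377124 60.852545499801636 [-11.72325256  -1.44236994   7.49938126] [-0.3789321   0.91522796 -0.2310729 ] [-0.16626168  0.09188976  2.08887531  0.3912041   0.50161778  0.60005187]
112 1291 [array([11.6,  2.5]), array([13.6, 62.6]), np.float64(16.8)] [ 15.   4. 116.]
70 3173 [array([19.7,  5.4]), array([46.8, 58.4]), np.float64(17.2)] [23.  9. 77.]
40 3199 [array([33.6,  9.5]), array([21.8, 52.3]), np.float64(16.7)] [36. 13. 60.]
```

View pics/w3.png

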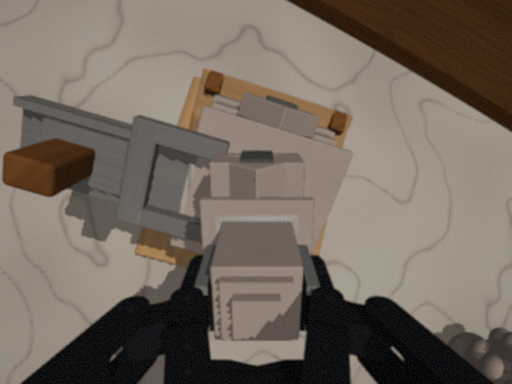

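The finial has turned with the gripper, with the gable at (258,175) and about 16.8° to go. I'll do most of that, then check it against the deck edges.

```bash

python3 -m inch '[[0,0,0.0289,0.01,0.005,0.005,1],[0,0,0.0289,0.01,0.005,0.005,1],[0,0,0.0289,0.01,0.005,0.005,1],[0,0,0,0,0,0,1],[0,0,0,0,0,0,1],[0,0,0,0,0,0,1]]'
cat > meas.py <<'E'
from h import *
S,d=spire(); togo(S@np.diag([1,-1,-1]),d+S@[-.3,-.6,104.6])
f=grab_frame("wrist"); P=(cloud(f)-d)@S; rad=np.hypot(P[...,0],P[...,1])
for a,b in((116,119.5),(70,78),(40,68)):
    m=(P[...,2]>a)&(P[...,2]<b)&(rad<50)&(abs(P[...,1])<32); q=P[m]; print(a,len(q),[np.round(x,2) for x in cv2.minAreaRect(q[:,:2].astype(np.float32))])
# gable faces: normals seen? front edges: for rows of y, max x  -> line fit
def edge(n,m,w):
    q=P[m]; ys=np.arange(-w,w+.1,2); e=[]
    for y in ys:
        t=q[abs(q[:,1]-y)<1.5]
        if len(t)>3: e.append((y,np.percentile(t[:,0],97)))
    e=np.array(e); v=cv2.fitLine(e.astype(np.float32),cv2.DIST_HUBER,0,.01,.01).ravel(); print(n,len(e),"x edge",np.round(np.median(e[:,1]),1),"deg",np.round(np.degrees(np.arctan(v[1]/v[0])),2))
edge("deck",(abs(P[...,2])<3)&(rad<85),48)
edge("spire gable",(P[...,2]>-25)&(P[...,2]<-4)&(P[...,0]>50)&(P[...,0]<100),25)
edge("finial gable",(P[...,2]>40)&(P[...,2]<70)&(P[...,0]<50),14)
edge("moulding",(P[...,2]>70)&(P[...,2]<79),22)
s=r.sense();print(s["opening"],s["grasp_force"],s["contact_force"],s["wrist_torque"],s["clock"])
E
python3 meas.py
```

```text
clock: 6.88
eef_pos: [574.8, -35.0, 250.4]
tcp_rot: [3.127, -0.521, 0.242]
contact_force: [-14.8, -0.0, 8.2]
opening: 0.413
grasp_force: 61.3
shift/25 [0.048 0.015 0.024] turn/pi [-0.0001  0.0008  0.0084]
116 603 [array([8.29, 0.25]), array([32.01, 56.37]), np.float64(26.79)]
70 3689 [array([20.72, -0.06]), array([46.52, 58.54]), np.float64(1.31)]
40 3279 [array([34.88,  0.23]), array([22.3, 52.1]), np.float64(1.0)]
deck 49 x edge 55.4 deg -0.0
spire gable 22 x edge 70.6 deg 1.19
finial gable 15 x edge 45.6 deg 1.0
moulding 23 x edge 29.1 deg -1.44
0.41363132190630303 61.341485381126404 [-14.97532852   0.30737925   9.36460182] [-0.30133842  1.2181002  -0.19346615] 6.9333
```

```bash

python3 -m inch '[[0,0,0.0078,0,0,0,1],[0,0,0,0,0,0,1],[0,0,0,0,0,0,1]]'; python3 meas.py
```

```text
clock: 7.18
eef_pos: [574.8, -35.0, 250.3]
tcp_rot: [3.141, -0.521, 0.213]
contact_force: [-14.4, 0.1, 9.1]
opening: 0.418
grasp_force: 61.2
shift/25 [0.049 0.014 0.023] turn/pi [-0.0001  0.0008  0.0005]
116 608 [array([9.15, 0.55]), array([28.94, 58.55]), np.float64(21.13)]
70 3764 [array([20.58, -0.42]), array([46.58, 58.54]), np.float64(0.98)]
40 3279 [array([34.82, -0.5 ]), array([52.45, 22.29]), np.float64(89.98)]
deck 49 x edge 55.4 deg 0.33
spire gable 22 x edge 70.6 deg 0.15
finial gable 15 x edge 45.7 deg -0.12
moulding 23 x edge 28.8 deg -0.39
0.41430396414444776 61.207523345947266 [-14.81900267  -0.62015553   8.84060724] [-0.28478719  1.23260774 -0.14178472] 7.2333
```

The finial is aligned to within about half a degree. I'll release it, back off along the axis, and move over to the knob while turning -90°.

```bash

python3 -m inch '[[0,0,0,0,0,0,0],[0,0,0,0,0,0,0],[0,0,0,0,0,0,0],[0,0,0,0,0,0,0],[0,0,0,0,0,0,0],[0,0,0,0,0,0,0],[0,0,0,0,0,0,0],[0,0,0,0,0,0,0]]'
python3 -m inch '[[0,0,0,0,0,-0.3,0],[0,0,0,0,0,-0.8,0],[0,0,0,0,0,-1,0],[0,0,0,0,0,-1,0],[0,0,0,0,0,-1,0],[0,0,0,0,0,-0.5,0],[0,0,0,0,0,0,0],[0,0,0,0,0,0,0]]'
sed -i 's/abs(q\[:,1\]-y)<1.5/abs(q[:,1]-y)<1.2/' meas.py; python3 meas.py; python3 - <<'E'
from h import *
S,d=spire(); togo(S@R.from_euler('z',90,degrees=True).as_matrix()@np.diag([1,-1,-1]),d+S@[-.5,129.7,160])
save("pics/w4.png",grab_frame("wrist")["pixels"])
E
```

```text
clock: 7.9
eef_pos: [576.8, -35.4, 250.9]
tcp_rot: [3.139, -0.524, 0.213]
contact_force: [1.3, -0.4, 0.1]
opening: 0.999
grasp_force: 0.0
clock: 8.57
eef_pos: [520.5, -47.5, 351.3]
tcp_rot: [3.138, -0.526, 0.213]
contact_force: [0.0, 0.4, -0.7]
opening: 0.999
grasp_force: 0.0
shift/25 [-0.048 -0.029  4.638] turn/pi [ 0.0007 -0.0007  0.0006]
116 71 [array([17.3 , -0.72]), array([35.37,  2.49]), np.float64(86.74)]
70 1728 [array([ 7.28, -0.63]), array([72.52, 58.08]), np.float64(0.05)]
40 1081 [array([35.92, -0.59]), array([19.69, 52.05]), np.float64(0.16)]
deck 49 x edge 55.4 deg -0.03
spire gable 19 x edge 70.8 deg -0.28
finial gable 15 x edge 45.6 deg -0.28
moulding 23 x edge 28.5 deg -0.55
0.9969981645161103 0.0 [ 0.13484948 -0.05967081  0.43044745] [-0.11147106  0.20039038  0.0681532 ] 8.6167
shift/25 [-0.013 -5.225  2.379] turn/pi [ 5.000e-04  3.000e-04 -4.995e-01]
```

View pics/w4.png

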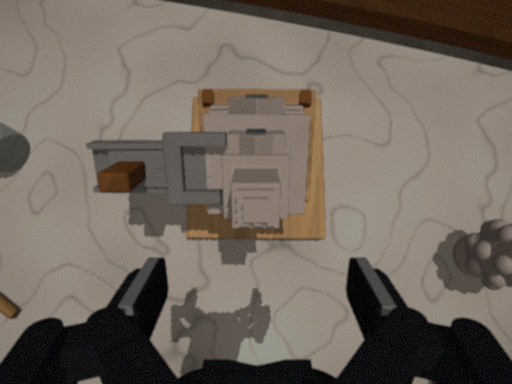

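The finial gable at (256,135) and the spire gable at (256,105) are square to each other. The knob is at (120,177). I'll shift over it and turn -90°.

```bash

python3 -m inch '[[0,0,0,0,-0.5,0,0],[0,0,0,0,-1,0,0],[0,0,0,0,-1,0,0],[0,0,0,0,-1,0,0],[0,0,0,0,-1,0,0],[0,0,0,0,-0.7,0,0],[0,0,-0.034,0,0,0,0],[0,0,-0.034,0,0,0,0]]'
python3 -m inch '[[0,0,-0.034,0,0,0,0],[0,0,-0.034,0,0,0,0],[0,0,-0.034,0,0,0,0],[0,0,-0.034,0,0,0,0],[0,0,-0.034,0,0,0,0],[0,0,-0.034,0,0,0,0],[0,0,-0.034,0,0,0,0],[0,0,-0.034,0,0,0,0]]'
python3 -m inch '[[0,0,-0.034,0,0,0,0],[0,0,-0.034,0,0,0,0],[0,0,-0.034,0,0,0,0],[0,0,-0.034,0,0,0,0],[0,0,-0.0235,0,0,0,0],[0,0,0,0,0,0,0],[0,0,0,0,0,0,0]]'
python3 - <<'E'
from h import *
f=grab_frame("wrist"); S,d=spire(); P=(cloud(f)-d)@S; hsv=cv2.cvtColor(f["pixels"],cv2.COLOR_RGB2HSV)
m=(hsv[...,1]>120)&(P[...,2]>58)&(abs(P[...,1]-133)<40)&(P[...,2]<72); q=P[m]; print(len(q),np.median(q[:,2]),cv2.minAreaRect(q[:,:2].astype(np.float32)))
m=(abs(P[...,1]-130)<20)&(abs(P[...,0])<45)&(hsv[...,1]<80)&(P[...,2]>-20);q=P[m]
for x in range(-45,45,10): t=q[(q[:,0]>x)&(q[:,0]<x+10)]; print(x,len(t),np.round(np.percentile(t[:,2],[5,50,99]),1) if len(t) else "")
togo(S@R.from_euler('z',90,degrees=True).as_matrix()@np.diag([1,-1,-1]),d+S@[-.5,129.7,50]); print(r.sense()["qpos"])
E
```

```text
clock: 9.33
eef_pos: [492.5, 81.3, 348.7]
tcp_rot: [3.016, -0.507, 0.466]
contact_force: [0.5, 0.6, 0.6]
opening: 1.004
grasp_force: 0.0
clock: 10.0
eef_pos: [492.9, 80.0, 348.6]
tcp_rot: [2.673, -0.238, 1.343]
contact_force: [0.2, 0.6, -0.1]
opening: 1.0
grasp_force: 0.0
clock: 10.58
eef_pos: [492.9, 79.9, 349.0]
tcp_rot: [2.62, -0.0, 1.78]
contact_force: [0.5, 0.3, 0.1]
opening: 0.998
grasp_force: 0.0
630 64.99472638006087 ((0.0661611557006836, 131.68179321289062), (17.97483253479004, 27.832351684570312), 0.5546248555183411)
-45 1508 [214.  245.8 281. ]
-35 766 [ 11.2 277.2 284.7]
-25 672 [  6.3 272.4 284.6]
-15 597 [ 14.6 272.1 279.5]
-5 399 [ 15.1 274.9 279.2]
5 562 [ 14.5 272.5 279.2]
15 577 [  4.6  15.7 284.4]
25 753 [ 11.  277.6 284.6]
35 1201 [219.2 248.1 281.8]
shift/25 [0.022 0.01  6.755] turn/pi [-0.0004  0.0003 -0.0008]
[ 0.13345034 -0.18449094  2.10707686  0.05872505  0.69877094 -0.1099426 ]
```

```bash

python3 -m inch '[[0,0,0,0.03,0,0.6,0],[0,0,0,0.02,0.01,1,0],[0,0,0,0,0,1,0],[0,0,0,0,0,1,0],[0,0,0,0,0,1,0],[0,0,0,0,0,1,0],[0,0,0,0,0,0.7,0],[0,0,0,0,0,0.45,0]]'
python3 -m inch '[[0,0,0,0,0,0,0],[0,0,0,0,0,0,1],[0,0,0,0,0,0,1],[0,0,0,0,0,0,1],[0,0,0,0,0,0,1],[0,0,0,0,0,0,1],[0,0,0,0,0,0,1],[0,0,0,0,0,0,1]]' 40
python3 -m inch '[[0,0,0,0,0,0,1],[0,0,0,0,0,0,1],[0,0,0,0,0,0,1]]'
python3 - <<'E'
from h import *
S,d=spire()
togo(S@R.from_euler('z',90,degrees=True).as_matrix()@np.diag([1,-1,-1]),d+S@[-.5,77,50]); print((tcp()[1]-d)@S,S.T@r.sense()["contact_force"])
E
```

```text
clock: 11.3
eef_pos: [575.6, 98.6, 201.7]
tcp_rot: [2.62, -0.0, 1.78]
contact_force: [-0.9, -0.1, 0.1]
opening: 0.996
grasp_force: 0.0
clock: 11.97
eef_pos: [574.6, 98.3, 204.6]
tcp_rot: [2.619, 0.001, 1.781]
contact_force: [-9.2, -2.3, 8.2]
opening: 0.229
grasp_force: 42.6
clock: 12.22
eef_pos: [574.6, 98.3, 204.6]
tcp_rot: [2.619, 0.001, 1.781]
contact_force: [-10.2, -2.2, 8.9]
opening: 0.229
grasp_force: 42.6
shift/25 [-2.128 -0.006  0.07 ] turn/pi [-0.0002  0.0004 -0.    ]
[ -0.34889235 130.20608527  51.67465818] [-4.57410388  0.02701478 12.88069658]
```

```bash

python3 -m inch '[[0,0,0,-0.3,0,0,1],[0,0,0,-0.3,0,0,1],[0,0,0,-0.3,0,0,1],[0,0,0,-0.3,0,0,1],[0,0,0,-0.3,0,0,1],[0,0,0,-0.3,0,0,1],[0,0,0,0,0,0,1],[0,0,0,0,0,0,1]]'
cat > m2.py <<'E'
from h import *
S,d=spire(); s=r.sense(); print(np.round((tcp()[1]-d)@S,2),"F spire",np.round(S.T@s["contact_force"],1),s["opening"])
E
python3 m2.py
python3 -m inch '[[0,0,0,-0.1,0,0,1],[0,0,0,-0.1,0,0,1],[0,0,0,-0.1,0,0,1],[0,0,0,0,0,0,1],[0,0,0,0,0,0,1]]'
python3 m2.py
```

```text
clock: 12.88
eef_pos: [584.0, 53.8, 204.6]
tcp_rot: [2.619, 0.001, 1.781]
contact_force: [-10.7, -4.4, 9.3]
opening: 0.228
grasp_force: 42.7
[-0.46 84.72 51.78] F spire [-5.2 -2.1 13.8] 0.22831923158229153
clock: 13.3
eef_pos: [585.5, 46.9, 204.6]
tcp_rot: [2.619, 0.001, 1.781]
contact_force: [-11.0, -3.5, 9.0]
opening: 0.229
grasp_force: 42.7
[-0.46 77.67 51.78] F spire [-5.5 -1.1 13.6] 0.22878246516592504
```

```bash

python3 -m inch '[[0,0,0,-0.06,0,0,1],[0,0,0,0,0,0,1],[0,0,0,0,0,0,1]]'; python3 m2.py
python3 -m inch '[[0,0,0,-0.06,0,0,1],[0,0,0,0,0,0,1],[0,0,0,0,0,0,1]]'; python3 m2.py
```

```text
clock: 13.55
eef_pos: [585.6, 46.2, 204.6]
tcp_rot: [2.619, -0.0, 1.782]
contact_force: [-11.5, 4.2, 10.1]
opening: 0.229
grasp_force: 42.7
[-0.53 76.94 51.79] F spire [-4.   6.5 13.9] 0.2291197138286609
clock: 13.8
eef_pos: [585.6, 46.1, 204.6]
tcp_rot: [2.62, -0.002, 1.783]
contact_force: [-12.5, 14.5, 11.9]
opening: 0.224
grasp_force: 42.7
[-0.54 76.79 51.84] F spire [-2.  16.8 14.9] 0.2238606989607295
```

It's at the end stop: the force rises and the position stays put. I'll release, back off and check.

```bash

python3 -m inch '[[0,0,0,0,0,0,0],[0,0,0,0,0,0,0],[0,0,0,0,0,0,0],[0,0,0,0,0,0,0],[0,0,0,0,0,0,0],[0,0,0,0,0,0,0],[0,0,0,0,0,0,0],[0,0,0,0,0,0,0]]'
python3 -m inch '[[0,0,0,0,0,-0.3,0],[0,0,0,0,0,-0.7,0],[0,0,0,0,0,-1,0],[0,0,0,0,0,-1,0],[0,0,0,0,0,-1,0],[0,0,0,0,0,-1,0],[0,0,0,0,0,-0.8,0],[0,0,0,0,0,-0.3,0]]'
python3 -m inch '[[0,0,0,0.5,0,0,0],[0,0,0,0.8,0,0,0],[0,0,0,0,0,0,0],[0,0,0,0,0,0,0]]'
python3 - <<'E'
from h import *
f=grab_frame("wrist"); S,d=spire(); P=(cloud(f)-d)@S; hsv=cv2.cvtColor(f["pixels"],cv2.COLOR_RGB2HSV); rad=np.hypot(P[...,0],P[...,1])
m=(hsv[...,1]>120)&(P[...,2]>58)&(abs(P[...,1]-90)<40)&(P[...,2]<72); q=P[m]; print("knob",len(q),cv2.minAreaRect(q[:,:2].astype(np.float32)))
for a,b in((112,119),(70,78),(-3,3)):
    q=P[(P[...,2]>a)&(P[...,2]<b)&(rad<(50 if a>0 else 85))&(abs(P[...,1])<(32 if a>0 else 80))]; print(a,len(q),cv2.minAreaRect(q[:,:2].astype(np.float32)))
save("pics/w5.png",np.hstack([f["pixels"][:,:400],grab_frame("scene")["pixels"][:,100:500]]))
E
```

```text
clock: 14.47
eef_pos: [587.3, 44.1, 204.3]
tcp_rot: [2.618, 0.001, 1.781]
contact_force: [0.4, 0.3, -1.0]
opening: 0.998
grasp_force: 0.0
clock: 15.13
eef_pos: [512.3, 28.1, 339.6]
tcp_rot: [2.614, 0.002, 1.781]
contact_force: [0.8, 0.5, -0.1]
opening: 1.001
grasp_force: 0.0
clock: 15.47
eef_pos: [505.5, 60.8, 336.0]
tcp_rot: [2.618, 0.002, 1.783]
contact_force: [0.8, -0.7, -0.1]
opening: 1.006
grasp_force: 0.0
knob 647 ((0.20606136322021484, 78.52156829833984), (28.023130416870117, 18.03543472290039), 89.9269790649414)
112 275 ((-0.3163642883300781, 17.09587860107422), (35.775699615478516, 2.476384401321411), 1.2635655403137207)
70 1618 ((7.414093017578125, 0.6073570251464844), (58.39288330078125, 73.58222961425781), 89.92314147949219)
-3 2549 ((-0.35132598876953125, 11.856388092041016), (136.21876525878906, 112.64366149902344), 89.91671752929688)
```

View pics/w5.png

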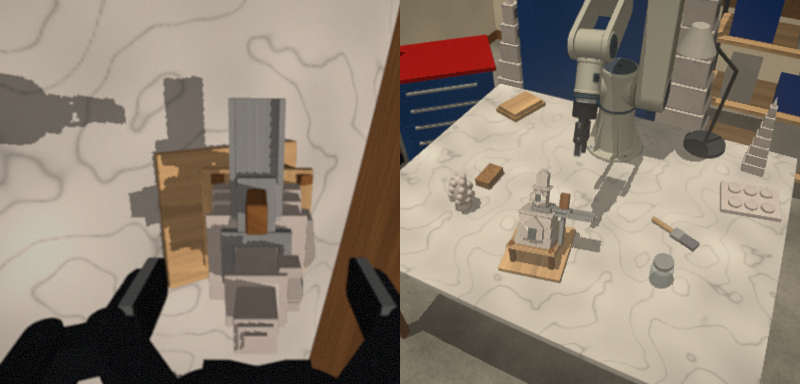

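The knob is at y≈78 mm, which is home. The finial is square to the deck to within 0.1°. In the picture the knob is at (257,210), the gables line up in the scene view near (537,198), and the bystanders have not moved. I'll hand it in.

```bash
python3 -c "from rig import r; print(r.sign_off())"
```

```text
the job is handed in; nothing more can be done
None
```

The finial is screwed down with its gable parallel to the spire's front gable (within about half a degree), the keeper is fully home around the neck, nothing else on the table was touched, and the job is handed in at about 15.6 s.

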